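# Bring the bench gauge up to its line again from the slack side

### The job

The ferrite E core in the bench gauge was nipped too hard and not home: slacken the jaw clear of it with the handwheel, then push the core back against the fence, gently, because ferrite is brittle. Then wind the jaw up again until the needle stands on the long line of the dial, coming to the line in the tightening direction only so that the play of the drive is taken up (if you overshoot, slacken off and come up again), and never driving the needle to the end of its travel. Let go of the wheel there, and leave the parts lying round the gauge alone.

Things in the scene. Friction and masses are not known exactly. Their poses are not given: they have to be found in the camera images.
- gauge: grey cast bench gauge, fixed; base 100 x 304 x 14 mm. Origin on the bench under the place of the seated core; x to the back fence (away from the operator), y along the measuring axis towards anvil and dial (left), z up. In this frame the dial housing is at y 59 to 118 mm, up to z 96 mm; the jaw slide at y -98 to -52 mm, up to z 55 mm; the handwheel axis at y -148 mm
- seat (a point): centre of the seated core's underside: x 0, y 0, z 32 mm in the gauge's frame = top of a ground pad, 36 mm wide in y, that reaches from x -28 mm to the fence. Fence: rigid steel, face at x +10.5 mm, 50 mm wide, top at z 44 mm. The pad's front (-x) is open. The two 14 mm round spindles lie on the line x 0, z 39.5 mm
- wheel_axis (a point): point on the upright axis of the handwheel, at the height of its handle's middle: x 0, y -148, z 90 mm in the gauge's frame. The wheel is a 92 mm aluminium disc, its rim up to z 66 mm
- grip (a point): middle of the handwheel's black upright handle (z 90 mm), 34 mm from the wheel's axis. The handle is 19 mm across, from z 66 to 108 mm, and turns freely on its own pin, so a hand that holds it need not turn as it goes round
- wheel (a joint): turn of the handwheel, rad; grows clockwise seen from above = tightening (pin and jaw go to +y), 7 mm of pin travel per rad. Friction about 0.05 N m in the wheel, 12 N in the jaw slide: all stays where it is left. Starts at about 1.0 to 1.1 with the core nipped and the pin somewhere in the front half of its slot; range -2.5 to 1.7
- drive_pin (a point): top of the 6 mm steel drive pin, moved along y by the wheel; it stands in the slot of the jaw slide
- jaw_slot (a point): middle, at the top, of the 10 mm long slot in the jaw slide. The pin has 4 mm of lost motion in it: it stands at +2 mm (gauge y) from this point when it pushes the jaw on, at -2 mm when it pulls it back. 0.57 rad of wheel crosses the play, during which the jaw stands still
- jaw_face (a point): centre of the face of the moving spindle (jaw), gauge frame x 0, z 39.5 mm. It bears on the core's end, 21 mm from the core's middle. The tailstock that carries the sprung anvil is clamped to the base within a millimetre or so, so with the anvil at rest the jaw meets the core at y -20.5 mm, give or take 1 mm; it can go back to -35 mm
- needle (a joint): dial needle, rad, clockwise: 0 at rest, 1.0 on the long line (12 o'clock, pointing to +x), 2.8 at the end of its travel; starts between 1.4 and 2.3. It shows the force on the core: geared to the sprung anvil (face at rest near y +21.5 mm), 0.4 rad per mm; 1.2 N at rest plus 1.2 N per mm, about 4 N at the line. 0.1 rad of wheel moves it 0.28 rad once slack and play are taken up
- core: black ferrite E core, 21 (x) x 42 (y) x 15 mm, about 40 g, on the pad between the spindles; origin at the centre of its underside, legs to the fence, flat back at x -10.5 mm of its own frame. Home (legs against the fence) its origin is at x 0 in the gauge's frame; it starts 4 to 9 mm short of that
- spare_core: bystander: a like E core lying on the bench in front of the gauge, to be left alone
- bobbin: bystander: plain coil former, 22 x 27 x 32 mm, standing on the bench in front of the gauge, to be left alone
- toroid: bystander: wound ring, 40 x 46 x 12 mm, lying on the bench behind the gauge, to be left alone
There are look-alikes about, which are no part of the job. Leave any orange look-alike of the core alone.

How it is judged:
By the outcome, as a careful person would: the job done as asked, in the order asked, and still so for the second after the job is handed in, with the robot touching nothing.
It also fails if it takes over 64 s, if anything falls off the work surface, if the arm or the gripper's body presses on something with over 40 N, if the wrist force passes 120 N, or if a joint passes its speed limit or range.

### The arm

A 6-joint arm with a two-finger parallel gripper is mounted at the origin on a cart in front of the work surface, level with it; the furniture and walls round the work are solid. World frame = base frame: x ahead of the robot, y to its left, z up, the work surface at z = 0. Lengths are in m, angles in rad, forces in N, time in s.
With the tool pointing down it reaches from about 0.35 to 0.975 m from the base axis. Payload 4.9 kg.
Tool frame: the origin (TCP) lies at the very end of the fingers, on their centre line; the grasp point (between the pads) lies 19 mm behind it (manip.grasp_offset is the distance from the TCP to the grasp point, in m); z points along the fingers, y is the line along which they close (so a half turn about z gives the same grasp; the last joint's range is limited). The gripper opens to 85 mm and grips with 20 to 120 N. Pads are 22 mm wide; open, the fingers measure 114 mm over their backs; the gripper's body (76 mm by 85 mm) begins 54 mm behind the grasp point. The pads swing forward as they close: fully open they stand 13 mm farther back than shut.
Start: joints at [1.074, 0.053, 1.613, -0, 1.476, -0.119], TCP at [0.231, 0.581, 0.231] pointing down, gripper open.
Joint ranges: [-3.01, 3.01], [-1.01, 2.22], [0.06, 2.58], [-1.02, 4.17], [0.09, 2.62], [-3.14, 3.14]. Speed limits (rad/s): [2.57, 2.57, 3.14, 3.14, 3.14, 3.14].

### API

Orientations are given as a unit quaternion [w, x, y, z].
In Python, from plant import manip, eyes, job_done, models gives the robot as it stands.
- The arm moves only by the tool servo_tool, never from a script. Its argument "motion" is one flat list of numbers, 5 for each row, row after row: the opening, from -1 (shut) to 1 (fully open), then the shift along the tool's x, y, z normalised to -1 to 1, where 1 is 120 mm, then the turn about the tool's z normalised to -1 to 1, where 1 is 45 degrees. A call has 1 to 5 rows; each row is the pose to reach, as a shift and turn from the pose commanded when the call began, along the tool's axes at that moment; what a row does not reach only later rows make up. A row lasts 1/8 s, in which the tool goes at most 62.5 mm and 10.7 degrees, less where a joint would pass 70% of its speed; a pose out of reach is approached as far as the arm can. A call with a number of a shift or a turn outside -1 to 1 is refused whole. A call with a gripper value outside its range is refused whole. The fingers move at their own pace and stop on an object; the grip force is fixed at half the most. Time passes only in rows, so rows that repeat a pose let the fingers close. It gives the time, the measured TCP pose, the force, the opening and the grip force at its end, in the units of the state.
- manip.state(): the state, without advancing time (a new reading comes with each control period).
- eyes.grab_frame(name): name is "side" or "top"; returns (picture, depth): 384x512x3 uint8, red, green, blue; 384x512 float32, m along the optical axis (not along the pixel's ray), 0 where there is no reading.
- eyes.camera_params(name): a dict with "fov_y" (degrees; the focal length in pixels is half the picture's height over the tangent of half this angle, whatever the lens; pixels are square), "cx", "cy" (the principal point, pixels), "pose" (4x4, takes a point from camera to world coordinates). Camera axes: x right, y up, looking along -z (the intrinsics and any distortion apply to the point x, -y, -z); pixel columns grow to the right and rows downward; lengths in m; the calibration is good to about 2 mm. A picture is of the moment at which its call begins. camera_params takes no time and is no camera call.
- job_done(): hands the job in; it is judged then, once.
Trained networks look in the newest picture that a camera, given by its name, has taken for a name from the list of things; names that differ only in an ending like _2 or _b are one class to them, and where a whole thing is asked for, a point or a joint stands for the part that bears it (a point fixed in the world has none). Each returns a list of dicts, best first, with "p" (0 to 1); they miss things now and then, are a little off and sometimes report something else, mostly with a low value. They report only what shows in the picture. A call takes as long as a camera call. They do not tell look-alikes from the thing itself.
- models.regions_of(camera, label): "mask" (384x512 bool, what is visible of it) and "pixel" ([column, row] in pixels, amid what is visible of it).
The state is a dict: "time": time; "joint_pos": joint angles; "joint_vel": joint speeds; "joint_efforts": joint torques, N m; "tool_pos": TCP position; "tool_rot": TCP orientation; "contact_force": force on the tool from outside, world axes, zero at the start; "ft_torque": the same for the moment, N m; "gripper_width": opening from 0.0 (shut) to 1.0 (fully open); "grasp_force": force on a finger pad.
Only numpy, scipy, OpenCV 4.12 (cv2) and the standard library are available. Lean on these libraries where they do the work, as an engineer would, in place of code of your own. Each camera call takes 0.05 s, during which the arm holds its last target. There are 200 camera calls.

## Working session

There is one attempt and no reset: what is moved stays moved. The work goes in short steps, Python scripts to look and compute and a tool call to move; the robot and the scene stay as the last step left them, time stands still between calls to the robot, and variables do not carry over. Pictures are saved under pics/ and viewed, at most 10 in all, crops included, and the job is handed in when it is done.

Besides the shell and the picture viewer there is one more tool, called after ">>>" as name(argument=value, ...) on one line, values as JSON. servo_tool: Moves the arm, as the interface text tells. Its arguments: {"type":"object","properties":{"motion":{"type":"array","items":{"type":"number","minimum":-1,"maximum":1}}},"required":["motion"]}

```bash
mkdir -p pics; ls; cat > h.py <<'E'
import numpy as np,cv2
from plant import manip,eyes,job_done,models
def ray(cam,px,z=None,depth=None):
    P=eyes.camera_params(cam);f=192/np.tan(np.radians(P['fov_y'])/2)
    T=np.array(P['pose']);d=np.array([(px[0]-P['cx'])/f,-(px[1]-P['cy'])/f,-1.])
    w=T[:3,:3]@d;o=T[:3,3]
    s=depth if depth is not None else (z-o[2])/w[2]
    return o+s*w
def proj(cam,p):
    P=eyes.camera_params(cam);f=192/np.tan(np.radians(P['fov_y'])/2);T=np.array(P['pose'])
    c=T[:3,:3].T@(np.array(p)-T[:3,3]);return np.array([P['cx']+f*c[0]/-c[2],P['cy']+f*c[1]/c[2]])
E
python3 - <<'E'
from h import *
for c in('side','top'):
    print(c,{k:np.round(v,3).tolist() if k=='pose' else v for k,v in eyes.camera_params(c).items()})
    im,d=eyes.grab_frame(c);np.save(c+'d.npy',d);np.save(c+'i.npy',im)
    cv2.imwrite(f'pics/{c}0.png',im[:,:,::-1])
    for l in['gauge','core','wheel','grip','needle','drive_pin','jaw_face','jaw_slot','spare_core','bobbin','toroid']:
        for r in models.regions_of(c,l)[:3]:
            u,v=np.round(r['pixel']).astype(int); z=d[v,u]
            print(l,round(r['p'],2),[u,v],r['mask'].sum(),np.round(ray(c,r['pixel'],depth=z),3) if z>0 else None)
E
```

```text
pics
side {'fov_y': 53.962330671970385, 'cx': 256.52074364752826, 'cy': 192.69696236272446, 'pose': [[0.89, 0.273, -0.364, 0.181], [-0.455, 0.495, -0.74, -0.543], [-0.022, 0.825, 0.565, 0.566], [0.0, 0.0, 0.0, 1.0]]}
gauge 0.92 [np.int64(271), np.int64(218)] 3205 [0.487 0.012 0.065]
core 0.64 [np.int64(280), np.int64(174)] 130 [0.633 0.228 0.017]
core 0.5 [np.int64(196), np.int64(213)] 144 [0.37  0.173 0.014]
wheel 0.75 [np.int64(283), np.int64(218)] 1037 [ 0.509 -0.001  0.067]
grip 0.64 [np.int64(267), np.int64(209)] 146 [0.477 0.015 0.092]
needle 0.48 [np.int64(236), np.int64(220)] 125 [0.44  0.098 0.017]
jaw_face 0.49 [np.int64(262), np.int64(204)] 142 [0.502 0.083 0.052]
jaw_slot 0.61 [np.int64(261), np.int64(204)] 149 [0.5   0.085 0.051]
bobbin 0.59 [np.int64(236), np.int64(219)] 172 [0.441 0.099 0.021]
bobbin 0.47 [np.int64(285), np.int64(217)] 1039 [ 0.512 -0.002  0.068]
toroid 0.62 [np.int64(296), np.int64(205)] 89 [ 0.608  0.1   -0.001]
top {'fov_y': 43.38795394158214, 'cx': 255.64040413003698, 'cy': 186.28485978908466, 'pose': [[-0.027, 0.981, -0.193, 0.319], [-1.0, -0.024,
[... 380 characters left out ...]
01 0.146 0.034]
wheel 0.97 [np.int64(295), np.int64(167)] 1963 [0.519 0.    0.067]
needle 0.67 [np.int64(245), np.int64(180)] 6984 [0.501 0.091 0.052]
needle 0.31 [np.int64(166), np.int64(232)] 212 [0.413 0.24  0.015]
drive_pin 0.49 [np.int64(263), np.int64(176)] 90 [0.513 0.058 0.03 ]
jaw_face 0.77 [np.int64(244), np.int64(175)] 483 [0.509 0.093 0.054]
jaw_slot 0.67 [np.int64(245), np.int64(177)] 406 [0.505 0.091 0.053]
spare_core 0.68 [np.int64(245), np.int64(176)] 454 [0.508 0.091 0.052]
spare_core 0.54 [np.int64(169), np.int64(235)] 185 [0.407 0.235 0.018]
bobbin 0.47 [np.int64(239), np.int64(223)] 146 [0.425 0.104 0.026]
toroid 0.65 [np.int64(241), np.int64(136)] 247 [0.598 0.098 0.003]
```

```bash
python3 - <<'E'
import numpy as np,cv2
a=cv2.imread('pics/top0.png');cv2.imwrite('pics/t1.png',cv2.resize(a[100:280,130:370],None,fx=3.3,fy=3.3,interpolation=cv2.INTER_CUBIC))
a=cv2.imread('pics/side0.png');cv2.imwrite('pics/s1.png',cv2.resize(a[120:280,170:370],None,fx=3.7,fy=3.7,interpolation=cv2.INTER_CUBIC))
E
```

```text
(no output)
```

View pics/t1.png

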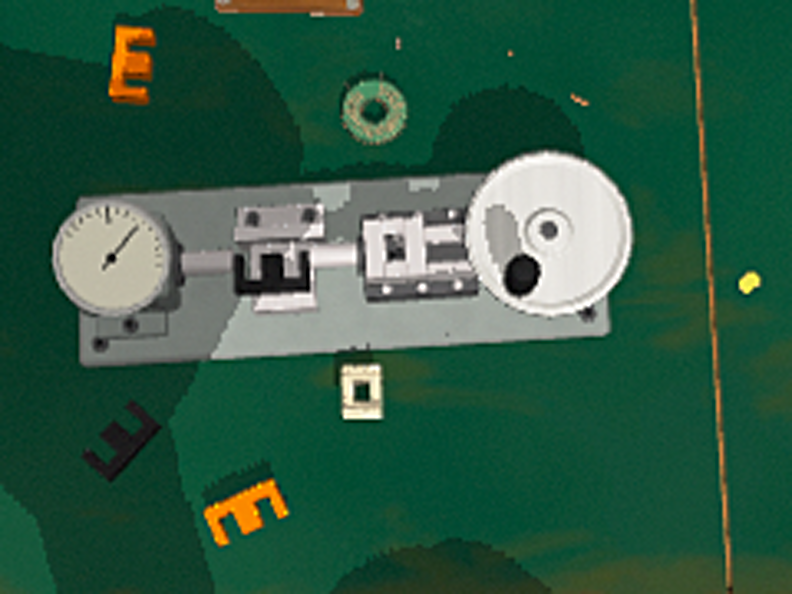

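View pics/s1.png

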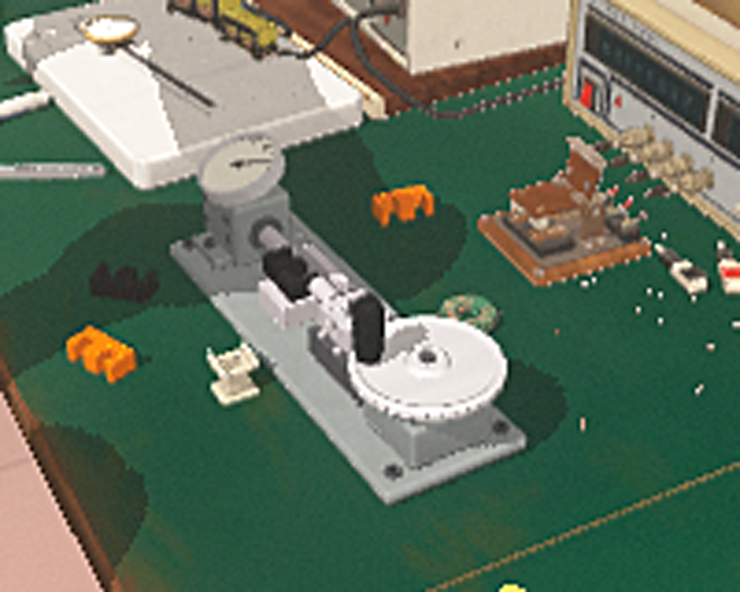

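Top view (zoom 3.3, full px): the black E on the pad between the spindles at (212,182) is the core to push. The black E at (167,233) is the spare core, and the orange Es at (170,120) and (204,255) are look-alikes. The handle top is at (288,183), wheel hub (296,170), dial centre (163,178). The needle points to about 41° past the long line, so about 1.7 rad.

```bash
cat >> h.py <<'E'
def c2f(u,v): return (130+(u+.5)/3.3-.5,100+(v+.5)/3.3-.5)
E
python3 - <<'E'
from h import *
from scipy.optimize import least_squares
from scipy.spatial.transform import Rotation as R
# gauge points: hub, dial centre, base edges; unknown x,y,yaw
pts={'hub':((549,230),(0,-.148,.068)),'slotfence L':((238,208),(.0105+.0,.025,.044)),'fence?':0}
dial=ray('top',c2f(110,258),z=.096);hub=ray('top',c2f(549,230),z=.066);
wc=ray('top',c2f(549,233),z=.066)
print('dial',dial,'hub',hub,'disc',wc)
for n,p in dict(bl=(80,198),nl=(80,365),nr=(609,333)).items(): print(n,ray('top',c2f(*p),z=.014))
print('fence front corners',[ray('top',c2f(*p),z=.044) for p in((235,240),(324,240))])
print('handle top',ray('top',c2f(521,275),z=.108))
s=ray('side',(170+369/3.7,120+299/3.7),z=.108);print('handle side',s)
print('hub side',ray('side',(170+428/3.7,120+356/3.7),z=.066))
print('core corners',[ray('top',c2f(*p),z=.047) for p in((235,293),(311,290))])
print('pad front',[ray('top',c2f(*p),z=.032) for p in((256,309),(316,309))])
st=manip.state();print(st['tool_pos'],R.from_quat(np.roll(st['tool_rot'],-1)).as_matrix().round(4),st['contact_force'],st['time'])
E
```

```text
dial [0.49873104 0.23254988 0.096     ] hub [ 0.51509897 -0.00094336  0.066     ] disc [ 0.51342033 -0.00087067  0.066     ]
bl [0.5527735  0.26486885 0.014     ]
nl [0.45500901 0.26353999 0.014     ]
nr [ 0.46584763 -0.03809637  0.014     ]
fence front corners [array([0.51873411, 0.1723547 , 0.044     ]), array([0.51752308, 0.1227415 , 0.044     ])]
handle top [0.48193122 0.01890663 0.108     ]
handle side [0.48597125 0.01685952 0.108     ]
hub side [0.516724   0.00210303 0.066     ]
core corners [array([0.48802862, 0.17221444, 0.047     ]), array([0.48867689, 0.13025106, 0.047     ])]
pad front [array([0.48152068, 0.16197693, 0.032     ]), array([0.48068209, 0.12835291, 0.032     ])]
[0.23053571 0.58090338 0.23131365] [[-0.9295  0.3689 -0.    ]
 [ 0.3689  0.9295 -0.    ]
 [ 0.     -0.     -1.    ]] [ 0.52130792  0.22922528 -0.10613185] 1.2
```

>>> servo_tool(motion=[1,-0.35,-0.35,0,-0.2,1,-0.7,-0.7,0,-0.4,1,-1,-1,0,-0.532])

```text
time: 1.58
tool_pos: [0.2983, 0.4235, 0.2313]
tool_rot: [0.0, -0.022, 1.0, -0.0]
contact_force: [-0.3, 0.3, 0.6]
gripper_width: 1.0
grasp_force: 0.0
```

>>> servo_tool(motion=[1,-0.2,-0.5,0,0,1,-0.4,-1,0,0])

```text
time: 1.82
tool_pos: [0.3493, 0.3094, 0.2315]
tool_rot: [0.0, -0.02, 1.0, 0.0]
contact_force: [1.0, 0.4, -0.8]
gripper_width: 1.0
grasp_force: 0.0
```

>>> servo_tool(motion=[1,-0.2,-0.5,0,0,1,-0.4,-1,0,0])

```text
time: 2.08
tool_pos: [0.4004, 0.1951, 0.2317]
tool_rot: [0.001, -0.02, 1.0, 0.0]
contact_force: [1.6, 0.9, -0.5]
gripper_width: 1.001
grasp_force: 0.0
```

>>> servo_tool(motion=[1,-0.2,-0.5,0,0,1,-0.4,-1,0,0,1,-0.4,-1,0,0])

```text
time: 2.45
tool_pos: [0.4537, 0.0756, 0.2315]
tool_rot: [0.0, -0.017, 1.0, -0.0]
contact_force: [-0.2, -0.1, 0.2]
gripper_width: 1.003
grasp_force: 0.0
```

>>> servo_tool(motion=[1,-0.25,-0.49,0.2,0,1,-0.25,-0.49,0.6,0,1,-0.25,-0.49,0.6,0])

```text
time: 2.82
tool_pos: [0.4817, 0.022, 0.1549]
tool_rot: [-0.005, -0.02, 1.0, 0.001]
contact_force: [-0.1, 0.7, -0.2]
gripper_width: 0.998
grasp_force: 0.0
```

```bash
python3 - <<'E'
from h import *
im,d=eyes.grab_frame('side');a=im[120:280,170:370,::-1]
im2,d2=eyes.grab_frame('top');b=im2[120:240,130:370,::-1]
z=lambda a,f:cv2.resize(a,None,fx=f,fy=f,interpolation=cv2.INTER_CUBIC)
a=z(a,2);b=z(b,2.5);c=np.zeros((620-20,800,3),np.uint8);c[:300,:600]=b;c[300:600,:400]=a[:300];cv2.imwrite('pics/c2.png',c)
print(manip.state()['tool_pos'],proj('side',(.4855,.0175,.108)),proj('top',(.4855,.0175,.108)))
E
```

```text
[0.48483465 0.02235056 0.15998274] [269.38296775 200.71718315] [288.27141998 180.91260521]
```

View pics/c2.png

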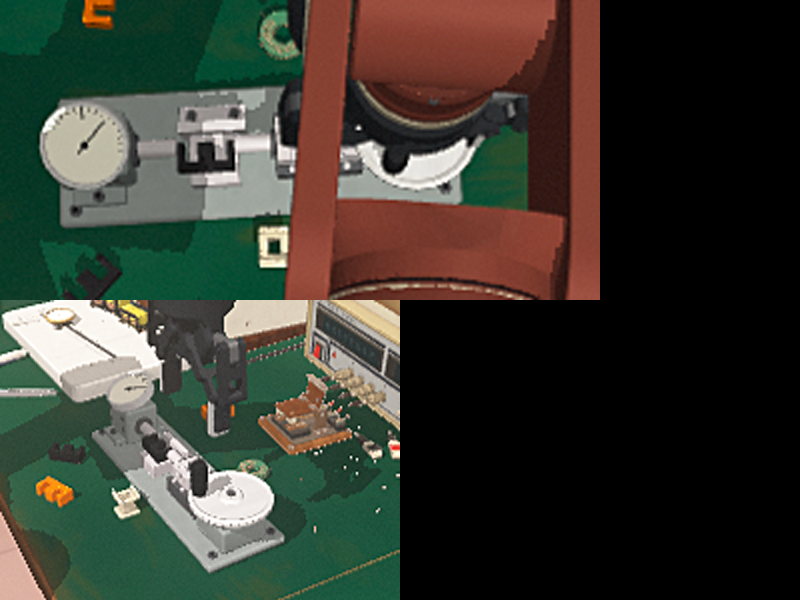

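>>> servo_tool(motion=[1,0,-0.02,0.35,0,1,0,-0.03,0.72,0,1,0,-0.03,0.72,0,1,0,-0.03,0.72,0])

```text
time: 3.42
tool_pos: [0.4871, 0.0182, 0.076]
tool_rot: [0.002, -0.021, 1.0, -0.0]
contact_force: [-0.6, 0.3, 0.0]
gripper_width: 1.0
grasp_force: 0.0
```

>>> servo_tool(motion=[-1,0,0,0,0,-1,0,0,0,0,-1,0,0,0,0,-1,0,0,0,0,-1,0,0,0,0])

```text
time: 4.05
tool_pos: [0.4853, 0.0176, 0.0734]
tool_rot: [0.0, -0.02, 1.0, -0.0]
contact_force: [-1.4, -0.2, 3.7]
gripper_width: 0.195
grasp_force: 58.6
```

```bash
cat >> h.py <<'E'
def arc(a0,a1,n=5,r=.034):
    a=np.radians(np.linspace(a0,a1,n+1)[1:]);o=np.radians(a0)
    dx=r*(np.cos(a)-np.cos(o));dy=r*(np.sin(a)-np.sin(o))
    return np.round(np.c_[-dx*.9992-dy*.04,-dx*.04+dy*.9992]/.12,3).tolist()
E
python3 -c "
from h import *
print(arc(150,200));print(arc(200,250))"
```

```text
[[0.023, -0.044], [0.037, -0.091], [0.044, -0.14], [0.041, -0.189], [0.03, -0.238]]
[[-0.019, -0.046], [-0.046, -0.087], [-0.079, -0.123], [-0.119, -0.153], [-0.162, -0.176]]
```

>>> servo_tool(motion=[-1,0.023,-0.044,0,0,-1,0.037,-0.091,0,0,-1,0.044,-0.14,0,0,-1,0.041,-0.189,0,0,-1,0.03,-0.238,0,0])

```text
time: 4.68
tool_pos: [0.482, -0.011, 0.0734]
tool_rot: [-0.001, -0.02, 1.0, 0.0]
contact_force: [-4.0, 2.0, 7.7]
gripper_width: 0.199
grasp_force: 59.2
```

>>> servo_tool(motion=[-1,-0.019,-0.046,0,0,-1,-0.046,-0.087,0,0,-1,-0.079,-0.123,0,0,-1,-0.119,-0.153,0,0,-1,-0.162,-0.176,0,0])

```text
time: 5.3
tool_pos: [0.5023, -0.0321, 0.0734]
tool_rot: [-0.001, -0.02, 1.0, -0.0]
contact_force: [-5.0, -0.3, 8.3]
gripper_width: 0.198
grasp_force: 59.1
```

```bash
python3 - <<'E'
from h import *
im2,d2=eyes.grab_frame('top');b=im2[140:210,145:305,::-1]
s=manip.state();print(s['tool_pos'],s['contact_force'],s['gripper_width'])
cv2.imwrite('pics/c3.png',cv2.resize(b,None,fx=5,fy=5,interpolation=cv2.INTER_CUBIC))
E
```

```text
[ 0.50295905 -0.03238278  0.07342803] [-3.85801103 -1.07771778  6.45708623] 0.19137654980067864
```

View pics/c3.png

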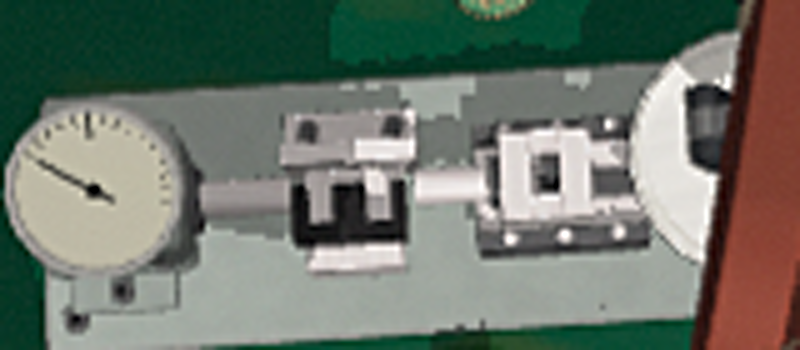

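>>> servo_tool(motion=[1,0,0,0,0,1,0,0,0,0,1,0,0,0,0,1,0,0,-0.4,0,1,0,0,-0.85,0])

```text
time: 5.98
tool_pos: [0.5018, -0.031, 0.1746]
tool_rot: [-0.002, -0.02, 1.0, 0.0]
contact_force: [1.7, 0.0, 0.3]
gripper_width: 1.0
grasp_force: 0.0
```

>>> servo_tool(motion=[-1,0.15,0.4,0,0,-1,0.295,0.75,0,0,-1,0.295,0.75,0,0])

```text
time: 6.35
tool_pos: [0.4629, 0.0592, 0.1747]
tool_rot: [0.0, -0.022, 1.0, 0.0]
contact_force: [0.0, -0.5, -0.9]
gripper_width: 0.376
grasp_force: 0.0
```

>>> servo_tool(motion=[-1,0,0.4,0,0,-1,0,0.74,0,0,-1,0,0.74,0.4,0,-1,0,0.74,0.75,0,-1,0,0.74,0.75,0])

```text
time: 6.98
tool_pos: [0.4575, 0.145, 0.081]
tool_rot: [-0.004, -0.02, 1.0, -0.001]
contact_force: [-0.4, 0.9, 0.2]
gripper_width: -0.002
grasp_force: 0.0
```

```bash
python3 - <<'E'
from h import *
im,d=eyes.grab_frame('side');a=im[150:250,190:320,::-1]
im2,d2=eyes.grab_frame('top');b=im2[140:210,145:305,::-1]
z=lambda a,f:cv2.resize(a,None,fx=f,fy=f,interpolation=cv2.INTER_CUBIC)
c=np.zeros((600,800,3),np.uint8);c[:280,:640]=z(b,4);c[280:600,:416]=z(a,3.2);cv2.imwrite('pics/c4.png',c)
s=manip.state();print(s['time'],s['tool_pos'],s['contact_force'],s['gripper_width'])
E
```

```text
7.075 [0.46114514 0.14557875 0.08572451] [-0.06471045  0.42365336 -0.18556433] 0.00014857503645658067
```

View pics/c4.png

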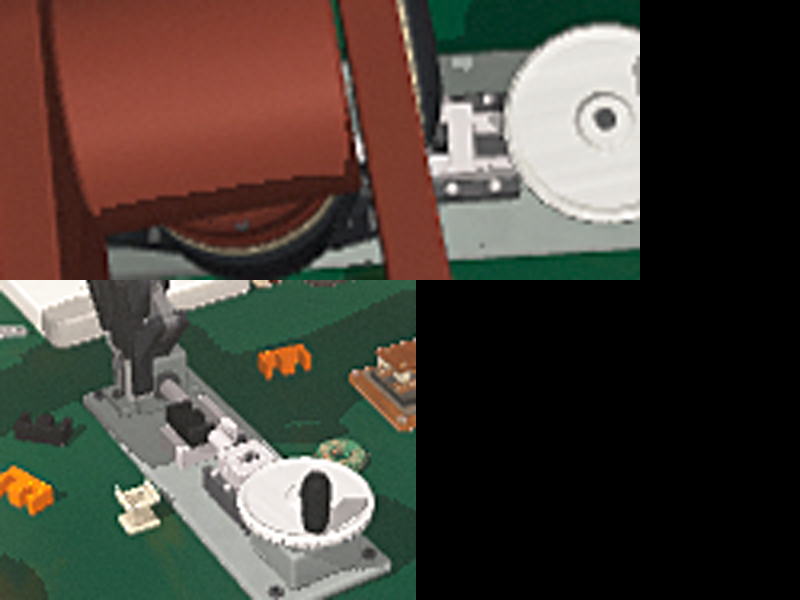

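>>> servo_tool(motion=[-1,0,0,0.2,0,-1,0,0,0.4,0,-1,0,0,0.4,0,-1,-0.04,0,0.4,0,-1,-0.08,0,0.4,0])

```text
time: 7.7
tool_pos: [0.472, 0.1466, 0.039]
tool_rot: [0.002, -0.02, 1.0, 0.0]
contact_force: [-0.1, -0.2, -0.8]
gripper_width: 0.002
grasp_force: 0.0
```

>>> servo_tool(motion=[-1,0,0,0,0,-1,-0.015,0,0,0,-1,-0.03,0,0,0,-1,-0.045,0,0,0,-1,-0.06,0,0,0])

```text
time: 8.32
tool_pos: [0.4772, 0.1467, 0.0368]
tool_rot: [-0.0, -0.02, 1.0, -0.0]
contact_force: [-1.0, 0.5, -0.8]
gripper_width: 0.004
grasp_force: 0.0
```

```bash
python3 - <<'E'
from h import *
im,d=eyes.grab_frame('side');a=im[165:235,205:295,::-1]
z=lambda a,f:cv2.resize(a,None,fx=f,fy=f,interpolation=cv2.INTER_CUBIC)
cv2.imwrite('pics/c5.png',z(a,8))
s=manip.state();print(s['time'],s['tool_pos'],s['contact_force'],s['gripper_width'])
E
```

```text
8.375 [0.47747987 0.14665801 0.03692418] [0.02720744 0.42834085 0.22742318] -0.000622795634934323
```

View pics/c5.png

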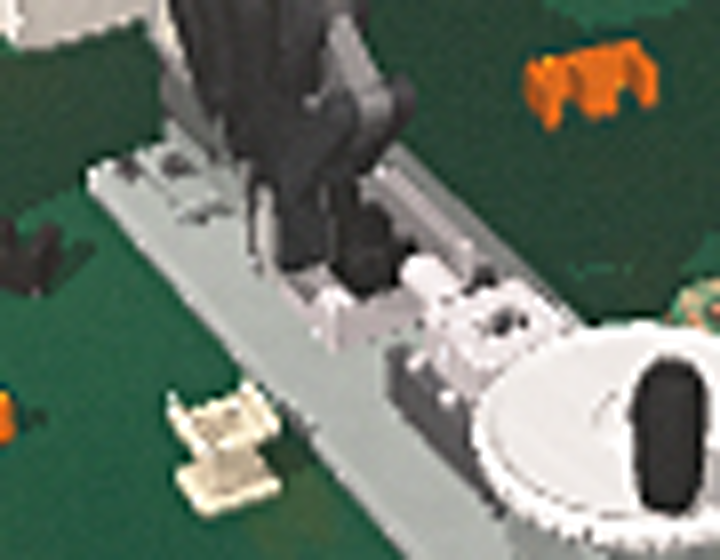

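>>> servo_tool(motion=[-1,-0.008,0,0,0,-1,-0.016,0,0,0,-1,-0.024,0,0,0,-1,-0.032,0,0,0,-1,-0.04,0,0,0])

```text
time: 9.0
tool_pos: [0.482, 0.1469, 0.0369]
tool_rot: [-0.0, -0.02, 1.0, -0.0]
contact_force: [0.1, -1.1, -0.3]
gripper_width: -0.005
grasp_force: 0.1
```

>>> servo_tool(motion=[-1,-0.005,0,0,0,-1,-0.01,0,0,0,-1,-0.01,0,0,0])

```text
time: 9.38
tool_pos: [0.4833, 0.1469, 0.0369]
tool_rot: [0.0, -0.02, 1.0, 0.0]
contact_force: [-0.2, 1.1, 0.2]
gripper_width: -0.001
grasp_force: 0.0
```

>>> servo_tool(motion=[-1,-0.004,0,0,0,-1,-0.008,0,0,0,-1,-0.008,0,0,0])

```text
time: 9.75
tool_pos: [0.4842, 0.1469, 0.037]
tool_rot: [0.0, -0.02, 1.0, 0.0]
contact_force: [-0.6, -0.5, -0.8]
gripper_width: -0.001
grasp_force: 0.0
```

>>> servo_tool(motion=[-1,-0.004,0,0,0,-1,-0.004,0,0,0])

```text
time: 10.0
tool_pos: [0.4847, 0.147, 0.0369]
tool_rot: [0.0, -0.02, 1.0, 0.0]
contact_force: [-0.7, -0.3, -0.3]
gripper_width: -0.0
grasp_force: 0.0
```

>>> servo_tool(motion=[-1,-0.004,0,0,0,-1,-0.004,0,0,0])

```text
time: 10.25
tool_pos: [0.4852, 0.147, 0.0369]
tool_rot: [0.0, -0.02, 1.0, 0.0]
contact_force: [0.9, 0.1, -0.1]
gripper_width: 0.0
grasp_force: 0.0
```

>>> servo_tool(motion=[-1,-0.004,0,0,0,-1,-0.004,0,0,0])

```text
time: 10.5
tool_pos: [0.4856, 0.147, 0.0369]
tool_rot: [0.0, -0.02, 1.0, -0.0]
contact_force: [-0.0, -0.5, 0.7]
gripper_width: -0.001
grasp_force: 0.0
```

```bash
python3 - <<'E'
from h import *
im,d=eyes.grab_frame('side');a=im[175:225,220:280,::-1]
cv2.imwrite('pics/c6.png',cv2.resize(a,None,fx=10,fy=10,interpolation=cv2.INTER_CUBIC))
s=manip.state();print(s['time'],s['tool_pos'],s['contact_force'],s['gripper_width'])
E
```

```text
10.55 [0.4856343  0.14698777 0.03692355] [ 0.57667583 -0.42747316  0.02994522] 0.0006569593667138532
```

View pics/c6.png

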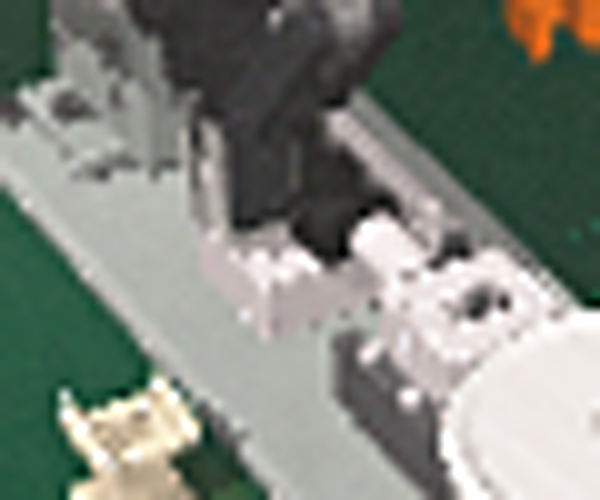

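>>> servo_tool(motion=[-1,-0.004,0,0,0,-1,-0.004,0,0,0])

```text
time: 10.8
tool_pos: [0.4861, 0.147, 0.0369]
tool_rot: [0.0, -0.02, 1.0, -0.0]
contact_force: [0.5, -0.2, -0.7]
gripper_width: -0.001
grasp_force: 0.0
```

>>> servo_tool(motion=[-1,-0.004,0,0,0,-1,-0.004,0,0,0])

```text
time: 11.05
tool_pos: [0.4866, 0.147, 0.0369]
tool_rot: [0.0, -0.02, 1.0, -0.0]
contact_force: [-0.3, -0.2, -0.6]
gripper_width: -0.002
grasp_force: 0.0
```

>>> servo_tool(motion=[-1,-0.004,0,0,0,-1,-0.004,0,0,0])

```text
time: 11.3
tool_pos: [0.4871, 0.147, 0.0369]
tool_rot: [0.0, -0.02, 1.0, -0.0]
contact_force: [-0.7, 0.7, -0.3]
gripper_width: 0.001
grasp_force: 0.0
```

>>> servo_tool(motion=[-1,-0.004,0,0,0,-1,-0.004,0,0,0])

```text
time: 11.55
tool_pos: [0.4875, 0.1471, 0.0369]
tool_rot: [-0.0, -0.02, 1.0, 0.0]
contact_force: [-0.7, -0.5, 0.6]
gripper_width: -0.001
grasp_force: 0.2
```

>>> servo_tool(motion=[-1,-0.004,0,0,0,-1,-0.004,0,0,0])

```text
time: 11.8
tool_pos: [0.4875, 0.1471, 0.0368]
tool_rot: [-0.001, -0.02, 1.0, -0.0]
contact_force: [-3.2, -0.7, 2.7]
gripper_width: -0.001
grasp_force: 1.5
```

>>> servo_tool(motion=[-1,0.07,0,0,0,-1,0.15,0,0,0,-1,0.15,0,-0.4,0,-1,0.15,0,-0.8,0,-1,0.15,0,-1,0])

```text
time: 12.42
tool_pos: [0.4709, 0.1466, 0.1602]
tool_rot: [0.003, -0.02, 1.0, 0.0]
contact_force: [-0.3, 0.2, 0.0]
gripper_width: 0.0
grasp_force: 0.0
```

>>> servo_tool(motion=[1,-0.1,-0.4,0,0,1,-0.21,-0.75,0,0])

```text
time: 12.68
tool_pos: [0.4988, 0.0567, 0.1576]
tool_rot: [0.001, -0.021, 1.0, -0.0]
contact_force: [-0.2, 0.4, -0.2]
gripper_width: 0.424
grasp_force: 0.0
```

>>> servo_tool(motion=[1,0,-0.4,0,0,1,0,-0.755,0,0,1,0,-0.755,0,0,1,0,-0.755,0,0])

```text
time: 13.18
tool_pos: [0.502, -0.0326, 0.1567]
tool_rot: [0.0, -0.02, 1.0, 0.0]
contact_force: [-0.1, 0.5, -0.6]
gripper_width: 0.998
grasp_force: 0.0
```

```bash
python3 - <<'E'
from h import *
im2,d2=eyes.grab_frame('top');b=im2[140:210,145:305,::-1]
s=manip.state();print(s['time'],s['tool_pos'],s['contact_force'],s['gripper_width'])
cv2.imwrite('pics/c7.png',cv2.resize(b,None,fx=5,fy=5,interpolation=cv2.INTER_CUBIC))
E
```

```text
13.225 [ 0.50205934 -0.03221556  0.15672834] [0.02531048 1.40370555 0.39923547] 1.0034359039527128
```

View pics/c7.png

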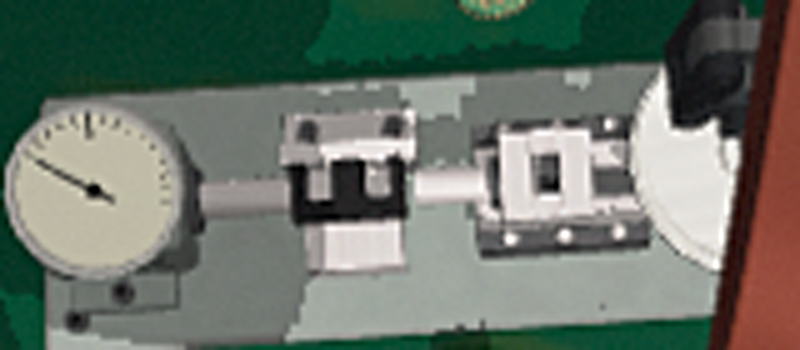

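```bash
cat >> h.py <<'E'
def needle(save=None):
    im,_=eyes.grab_frame('top');g=cv2.cvtColor(im,cv2.COLOR_RGB2GRAY)
    K=8;c=cv2.resize(g[155:202,140:187],None,fx=K,fy=K,interpolation=cv2.INTER_CUBIC).astype(float)
    def full(u,v): return (u+.5-140)*K-.5,(v+.5-155)*K-.5
    cx,cy=full(145+93/5-.4,140+190/5-.4)
    th=np.radians(np.arange(-100,130,.5))
    def prof(r0,r1):
        r=np.linspace(r0,r1,25)*K
        U=(cx+np.outer(np.sin(th),r)).astype(np.float32);V=(cy-np.outer(np.cos(th),r)).astype(np.float32)
        return cv2.remap(c.astype(np.float32),U,V,cv2.INTER_LINEAR).mean(1)
    def peak(p,lo=-100,hi=130):
        d=np.degrees(th);w=np.clip(np.median(p)-p,0,None)*((d>lo)&(d<hi));i=w.argmax()
        m=abs(d-d[i])<7;return (w[m]*d[m]).sum()/w[m].sum()
    n=peak(prof(3,9));l=peak(prof(11,14.5),-15,10)
    print('needle deg',round(n,1),'line deg',round(l,1),'needle rad',round(1+np.radians(n-l),3),'t',manip.state()['time'])
E
python3 -c "
from h import *
needle()
print(arc(250,200));print(arc(200,170))"
```

```text
needle deg -63.8 line deg -4.7 needle rad -0.031 t 13.275
[[0.044, 0.023], [0.083, 0.053], [0.117, 0.089], [0.143, 0.13], [0.162, 0.176]]
[[0.008, 0.029], [0.012, 0.058], [0.013, 0.088], [0.012, 0.117], [0.007, 0.147]]
```

>>> servo_tool(motion=[1,0,0,0.35,0,1,0,0,0.69,0,1,0,0,0.69,0,1,0,0,0.69,0])

```text
time: 13.78
tool_pos: [0.5033, -0.0326, 0.0756]
tool_rot: [0.001, -0.021, 1.0, -0.0]
contact_force: [-0.6, -0.4, 1.0]
gripper_width: 0.999
grasp_force: 0.0
```

>>> servo_tool(motion=[-1,0,0,0,0,-1,0,0,0,0,-1,0,0,0,0,-1,0,0,0,0,-1,0,0,0,0])

```text
time: 14.4
tool_pos: [0.5028, -0.0325, 0.0748]
tool_rot: [0.0, -0.02, 1.0, 0.001]
contact_force: [-1.7, 4.7, 4.6]
gripper_width: 0.196
grasp_force: 58.8
```

>>> servo_tool(motion=[-1,0.044,0.023,0,0,-1,0.083,0.053,0,0,-1,0.117,0.089,0,0,-1,0.143,0.13,0,0,-1,0.162,0.176,0,0])

```text
time: 15.02
tool_pos: [0.4829, -0.0137, 0.0749]
tool_rot: [0.001, -0.02, 1.0, -0.002]
contact_force: [5.2, -3.0, 1.5]
gripper_width: 0.196
grasp_force: 58.9
```

>>> servo_tool(motion=[-1,0.008,0.029,0,0,-1,0.012,0.058,0,0,-1,0.013,0.088,0,0,-1,0.012,0.117,0,0,-1,0.007,0.147,0,0])

```text
time: 15.65
tool_pos: [0.4805, 0.0037, 0.0748]
tool_rot: [-0.0, -0.02, 1.0, -0.002]
contact_force: [-0.2, -5.5, 7.1]
gripper_width: 0.195
grasp_force: 59.5
```

```bash
python3 -c "
from h import *
needle()
s=manip.state();print(s['tool_pos'],s['contact_force'])
print(arc(170,155))"
```

```text
needle deg -42.0 line deg -4.7 needle rad 0.349 t 15.7
[0.48055156 0.00409761 0.07480055] [ 0.17072944 -4.2966439   7.70070565]
[[-0.004, 0.014], [-0.008, 0.029], [-0.013, 0.043], [-0.019, 0.056], [-0.025, 0.07]]
```

>>> servo_tool(motion=[-1,-0.004,0.014,0,0,-1,-0.008,0.029,0,0,-1,-0.0145,0.047,0,0,-1,-0.0145,0.047,0,0])

```text
time: 16.2
tool_pos: [0.4817, 0.0096, 0.0748]
tool_rot: [-0.001, -0.02, 1.0, -0.001]
contact_force: [-0.5, -4.6, 8.5]
gripper_width: 0.195
grasp_force: 59.6
```

```bash
python3 -c "
from h import *
needle()
s=manip.state();print(s['tool_pos'],s['contact_force'])"
```

```text
needle deg -14.4 line deg -4.8 needle rad 0.832 t 16.25
[0.48173645 0.00957824 0.07477078] [-1.96124841 -4.16437744  7.7027055 ]
```

>>> servo_tool(motion=[-1,-0.002,0.007,0,0,-1,-0.004,0.013,0,0,-1,-0.004,0.013,0,0,-1,-0.004,0.013,0,0])

```text
time: 16.75
tool_pos: [0.4822, 0.011, 0.0748]
tool_rot: [-0.001, -0.02, 1.0, -0.002]
contact_force: [-0.8, -4.6, 7.7]
gripper_width: 0.195
grasp_force: 59.6
```

```bash
python3 -c "
from h import *
needle()
s=manip.state();print(s['tool_pos'],s['contact_force'])"
```

```text
needle deg -7.2 line deg -5.5 needle rad 0.969 t 16.8
[0.48217706 0.01092549 0.07477316] [-1.09721498 -4.89719596  8.23546945]
```

>>> servo_tool(motion=[-1,-0.001,0.004,0,0,-1,-0.001,0.004,0,0,-1,-0.001,0.004,0,0])

```text
time: 17.18
tool_pos: [0.4823, 0.0114, 0.0748]
tool_rot: [-0.001, -0.02, 1.0, -0.002]
contact_force: [-0.5, -4.6, 7.5]
gripper_width: 0.192
grasp_force: 59.5
```

```bash
python3 -c "
from h import *
needle();needle()"
```

```text
needle deg -4.0 line deg -4.9 needle rad 1.015 t 17.225
needle deg -4.0 line deg -4.9 needle rad 1.016 t 17.275
```

Needle is on the line. Now I'll let go in place, then lift.

>>> servo_tool(motion=[1,0,0,0,0,1,0,0,0,0,1,0,0,0,0,1,0,0,0,0,1,0,0,0,0])

```text
time: 17.9
tool_pos: [0.4825, 0.0127, 0.074]
tool_rot: [-0.0, -0.02, 1.0, 0.0]
contact_force: [-0.4, 1.0, -0.0]
gripper_width: 1.005
grasp_force: 0.0
```

>>> servo_tool(motion=[1,0,0,-0.3,0,1,0,0,-0.7,0,1,0,0,-0.9,0,1,0,0,-0.9,0])

```text
time: 18.4
tool_pos: [0.4842, 0.0124, 0.1847]
tool_rot: [0.003, -0.02, 1.0, -0.0]
contact_force: [0.4, -0.1, -0.5]
gripper_width: 0.999
grasp_force: 0.0
```

```bash
python3 -c "
from h import *
needle()
im2,d2=eyes.grab_frame('top');b=im2[140:210,145:305,::-1]
s=manip.state();print(s['time'],s['tool_pos'],s['contact_force'],s['gripper_width'])
cv2.imwrite('pics/c8.png',cv2.resize(b,None,fx=5,fy=5,interpolation=cv2.INTER_CUBIC))"
```

```text
needle deg -4.5 line deg -4.9 needle rad 1.007 t 18.45
18.5 [0.48207601 0.01270254 0.18099959] [-0.20056343 -0.24724126 -0.77996373] 0.9987124734525741
```

View pics/c8.png

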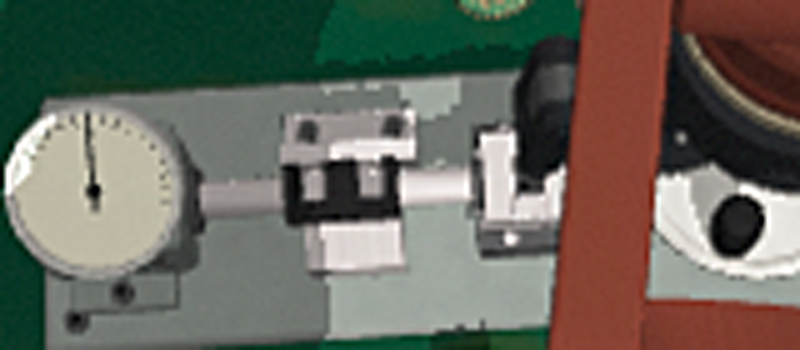

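The needle points straight along the long line at (88,113–190). The core is against the fence and nipped, and the gripper is clear of the handle.

```bash
python3 -c "
from h import *
print(job_done())"
```

```text
the job is handed in; nothing more can be done
None
```

The job is handed in: the core was slackened off and pushed home against the fence (about 3 N read at the wrist), then nipped again with the needle at about 1.01 rad, reached by tightening only; the wheel is released and the parts round the gauge were left alone.

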